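# Set up the cross-line laser on its pole bracket and switch it on

### The job

Pick the orange laser level out of the clutter and set it down gently on the narrow shelf of the pole bracket: upright, centred and square, its window facing away from the pole and its back up against the back plate; let go of it. Then slide the yellow lock tab on top fully back, towards the pole, to uncover the green power button, and press the button fully down and let it come up. Do not shift or knock over the jar, the glue bottle, the tin or the tape measure.

Things in the scene. Friction and masses are not known exactly. Their poses are not given: they have to be found in the camera images.
- laser: loose cross-line laser, 0.5 to 0.8 kg: upright orange box, black base, corners and top deck; 105 mm long (x), 62 mm wide (y: grasp the flat sides), 92 mm tall to the deck. Origin: centre of its underside; z up; +x points out of its dark green window. The power button is on the deck at x = +32 mm, at first under the lock tab. The tab's ridge is the highest point, 112 mm above the underside
- window (a point): middle of the laser's window, on its front face, 52 mm above the underside
- tab_ridge (a point): top centre of the yellow lock tab's thumb ridge, 20 mm above the deck; axes as the laser's. Ridge 10 mm thick (x), 26 mm wide (y), 10 mm higher than the tab's cover plate. Plate 34 mm wide, from 5 mm behind the ridge's centre to 23 mm ahead of it (+x), its top 10 mm above the deck. Push the ridge's front face or pinch the ridge
- lock_tab (a joint): slide of the yellow lock tab along the deck, m: 0 = over the button (locked; starts up to 4 mm open), 0.034 = fully back towards the laser's rear (-x), button free. Takes about 1.2 N and stays where it is left
- button_top (a point): top centre of the round green power button, 20 mm across, 5.5 mm above the deck when up. With the tab fully back the tab's front edge is 20 mm behind the button's centre; ahead of the button the deck is bare for 20 mm.
- power_button (a joint): travel of the sprung power button, m: 0 = up, 0.004 = fully down (about 4 N); it springs back up
- bracket: fixed bracket on the pole: shelf plate 46 mm wide (y), 104 mm deep, black rubber top, narrower than the laser; at its rear a back plate 46 mm wide, 55 mm tall above the shelf. Origin: on the shelf's top, where the laser's underside centre lies when its back touches the back plate (face at x = -53 mm). +x points away from the pole, as the laser's +x must; z up. Shelf 75 to 120 mm above the bench
- stand: fixed pole stand under the bracket, same heading: origin on the bench straight below the bracket's; grey foot 165 x 110 x 12 mm, centre at x = -30 mm; aluminium pole 20 mm thick at x = -90 mm, its top 200 mm above the bench
- jar: bystander: glass jar of screws, 66 mm across, 92 mm tall; origin: centre of underside
- glue: bystander: white glue bottle, 56 mm across, 175 mm tall; origin: centre of underside
- tin: bystander: small paint tin, 72 mm across, 60 mm tall; origin: centre of underside
- tape: bystander: yellow tape measure, 68 mm long (its x) with a black hook 9 mm further out, 34 mm wide, 66 mm tall; origin: centre of underside
Things that resemble listed ones, but are neither listed nor needed, are in the scene too. What is shaped like the laser but turquoise is not meant.

How it is judged:
By the outcome, as a careful person would: the job done as asked, in the order asked, and still so for the second after the job is handed in, with the robot touching nothing.
It also fails if it takes over 64 s, if anything falls off the work surface, if the arm or the gripper's body presses on something with over 40 N, if the wrist force passes 120 N, or if a joint passes its speed limit or range.

### The arm

A 6-joint arm with a two-finger parallel gripper is mounted at the origin on the work surface. World frame = base frame: x ahead of the robot, y to its left, z up, the work surface at z = 0. Lengths are in m, angles in rad, forces in N, time in s.
With the tool pointing down it reaches from about 0.25 to 0.725 m from the base axis. Payload 4 kg.
Tool frame: the origin (TCP) lies midway between the tips of the shut fingers; the grasp point (between the pads) lies 19 mm behind it; z points along the fingers, y is the direction in which the jaws open and shut (so a half turn about z gives the same grasp; the last joint's range is limited). The gripper opens to 85 mm and grips with 20 to 120 N. Pads are 22 mm wide; open, the fingers measure 114 mm over their backs; the gripper's body (76 mm by 85 mm) begins 54 mm behind the grasp point. The pads swing forward as they close: fully open they stand 13 mm farther back than shut.
Start: joints at [-1.337, 0.241, 0.005, 1.335, 0, 1.571], TCP at [0.116, -0.486, 0.231] pointing down, gripper open.
Joint ranges: [-2.72, 2.72], [-1.05, 1.87], [-1.09, 1.28], [-1.99, 2.15], [-1.42, 1.44], [-3.14, 3.14]. Speed limits (rad/s): [2.79, 2.79, 3.14, 3.14, 3.14, 3.14].

### API

Orientations are given as a unit quaternion [x, y, z, w].
In Python, from workcell import get_obs, camera, camera_model, job_done, masks_of gives the robot as it stands.
- The arm moves only by the tool jog_arm, never from a script. Its argument "deltas" is a list that holds one entry, the list of rows, each a list of 7 numbers: the shift along the tool's x, y, z in mm, then the turn, a rotation vector about the tool's x, y, z in degrees, then the finger opening in mm, from 0 to 85.4. A call has 1 to 5 rows; each row shifts and turns the pose as measured when the row begins, along the tool's axes as they then stand; what a row does not reach is not made up. A row lasts 1/10 s, in which the tool goes at most 50 mm and 8.59 degrees, less where a joint would pass 70% of its speed; a pose out of reach is approached as far as the arm can. A call with a gripper value outside its range is refused whole. The fingers move at their own pace and stop on an object; the grip force is fixed at half the most. Time passes only in rows, so rows that do not move let the fingers close. It gives the time, the measured TCP pose, the force and the opening at its end, in the units of the state.
- get_obs(): the state, without advancing time (a new reading comes with each control period).
- camera(name): name is "side" or "top"; returns the picture (400x640x3 uint8, red, green, blue); there is no depth.
- camera_model(name): a dict with "fovy" (degrees; the focal length in pixels is half the picture's height over the tangent of half this angle, whatever the lens; pixels are square), "cx", "cy" (the principal point, pixels), "pose" (4x4, takes a point from camera to world coordinates). Camera axes: x right, y down, z forward; pixel columns grow to the right and rows downward; lengths in m; the calibration is good to about 2 mm. A picture is of the moment at which its call begins. camera_model takes no time and is no camera call.
- job_done(): hands the job in, once; it reports no verdict.
Trained networks look in the newest picture that a camera, given by its name, has taken for a name from the list of things; names that differ only in an ending like _2 or _b are one class to them, and where a whole thing is asked for, a point or a joint stands for the part that bears it (a point fixed in the world has none). Each returns a list of dicts, best first, with "conf" (0 to 1); they miss things now and then, are a little off and sometimes report something else, mostly with a low value. They report only what shows in the picture. A call takes as long as a camera call. They do not tell look-alikes from the thing itself.
- masks_of(target, camera): "pixels" (400x640 bool, what is visible of it) and "at" ([column, row] in pixels, amid what is visible of it).
The state is a dict: "clock": time; "joint_pos": joint angles; "joint_vel": joint speeds; "tau": joint torques, N m; "eef_pos": TCP position; "tool_rot": TCP orientation; "ft_force": force on the tool from outside, world axes, zero at the start; "ft_torque": the same for the moment, N m; "grip_width": finger opening in m.
Only numpy, scipy, OpenCV 4.12 (cv2) and the standard library are available. Lean on these libraries where they do the work, as an engineer would, in place of code of your own. Each camera call takes 0.05 s, during which the arm holds its last target. There are 200 camera calls.

## Working session

There is one attempt and no reset: what is moved stays moved. The work goes in short steps, Python scripts to look and compute and a tool call to move; the robot and the scene stay as the last step left them, time stands still between calls to the robot, and variables do not carry over. Pictures are saved under pics/ and viewed, about 8 in all and at most 12, crops included, and the job is handed in when it is done.

Besides the shell and the picture viewer there is one more tool, called after ">>>" as a command line: name --argument value ..., lists and objects as JSON in quotes. jog_arm: Moves the arm, as the interface text tells. Its arguments: {"type":"object","properties":{"deltas":{"type":"array"}},"required":["deltas"]}

```bash
mkdir -p pics; ls
cat > h.py <<'E'
import numpy as np, cv2
from workcell import get_obs, camera, camera_model, job_done, masks_of
def K(n):
    m=camera_model(n); f=200/np.tan(np.radians(m['fovy']/2)); return f,m['cx'],m['cy'],np.array(m['pose'])
def ray(n,p):
    f,cx,cy,T=K(n); d=T[:3,:3]@np.array([(p[0]-cx)/f,(p[1]-cy)/f,1]); return T[:3,3],d
def atz(n,p,z):
    o,d=ray(n,p); return o+d*(z-o[2])/d[2]
def proj(n,P):
    f,cx,cy,T=K(n); q=T[:3,:3].T@(np.array(P,float).reshape(-1,3)-T[:3,3]).T; return np.c_[f*q[0]/q[2]+cx,f*q[1]/q[2]+cy]
def tri(ps):
    A=np.zeros((3,3));b=np.zeros(3)
    for n,p in ps:
        o,d=ray(n,p); d=d/np.linalg.norm(d); M=np.eye(3)-np.outer(d,d); A+=M; b+=M@o
    return np.linalg.solve(A,b)
def save(n,name):
    im=camera(n); cv2.imwrite('pics/'+name,im[:,:,::-1]); return im
E
python3 - <<'E'
from h import *
ims=[save(n,n+'0.png') for n in('top','side')]
print(get_obs())
for n in('top','side'):
    f,cx,cy,T=K(n);print(n,f,cx,cy,T.round(3).tolist())
    for t in ['laser','tab_ridge','window','button_top','bracket','stand','jar','glue','tin','tape']:
        for m in masks_of(t,n): 
            P=m['pixels'];ys,xs=np.where(P);print(n,t,round(m['conf'],2),np.round(m['at']),P.sum(),xs.min(),xs.max(),ys.min(),ys.max())
E
```

```text
pics
{'clock': 0.1, 'joint_pos': array([-1.33698840e+00,  2.41352784e-01,  3.89831930e-03,  1.33518450e+00,
        4.43526080e-05,  1.57082489e+00]), 'joint_vel': array([ 0.00011063, -0.00060812,  0.00198128, -0.00057162,  0.00045887,
        0.00067699]), 'tau': array([ 4.65111098e-04, -3.73136866e+01,  2.53010166e+01,  1.08653677e-02,
        3.42816293e-05,  1.62277667e-05]), 'eef_pos': array([ 0.11572966, -0.48586684,  0.23050942]), 'tool_rot': array([ 9.93175757e-01,  1.16623609e-01, -8.54490380e-05, -9.17617473e-04]), 'ft_force': array([-0.34218813,  1.0141889 ,  0.69700289]), 'ft_torque': array([0.01472652, 0.04202179, 0.02604577]), 'grip_width': 0.08533272159938868}
top 391.0480837175307 320.7487625910348 202.00740205629168 [[0.0, -0.997, 0.08, 0.402], [-1.0, -0.001, -0.007, -0.011], [0.007, -0.08, -0.997, 1.022], [0.0, 0.0, 0.0, 1.0]]
top laser 0.91 [219. 274.] 1587 189 244 252 301
top laser 0.77 [211. 193.] 1418 186 241 168 215
top tab_ridge 0.7 [220. 287.] 199 214 231 278 296
top tab_ridge 0.59 [198. 184.] 176 191 207 174 190
top window 0.96 [215. 192.] 1391 186 240 168 2
[... 731 characters left out ...]
 219 272 243 291
side laser 0.67 [323. 310.] 2942 292 349 281 340
side tab_ridge 0.58 [337. 289.] 198 328 343 282 298
side tab_ridge 0.48 [232. 253.] 176 224 237 244 259
side window 0.83 [249. 267.] 2087 221 272 243 292
side window 0.69 [320. 309.] 3072 291 349 281 341
side bracket 0.9 [386. 178.] 503 357 412 168 184
side bracket 0.44 [247. 265.] 2048 221 272 243 291
side bracket 0.28 [233. 253.] 188 223 237 245 260
side jar 0.92 [239. 307.] 1654 223 259 282 336
side jar 0.45 [298. 263.] 489 291 307 247 284
side glue 0.93 [183. 262.] 1658 169 203 223 295
side glue 0.65 [383. 179.] 464 357 411 168 185
side tin 0.89 [327. 201.] 589 319 341 187 214
side tape 0.77 [297. 264.] 626 289 308 246 285
```

View pics/top0.png

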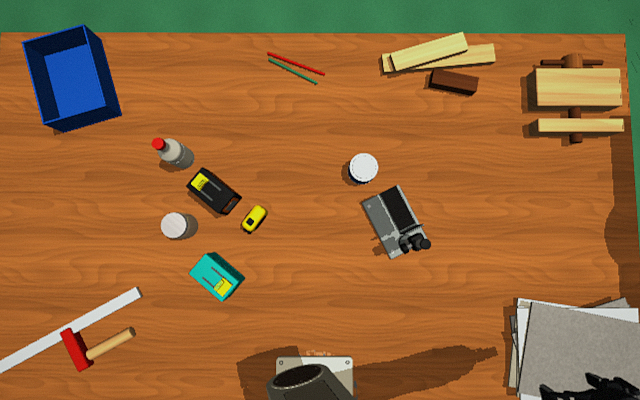

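View pics/side0.png

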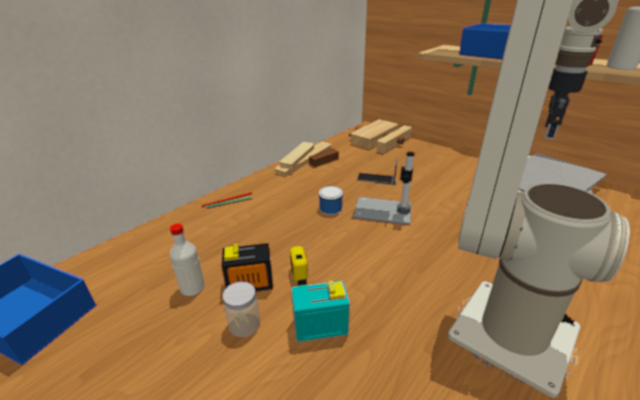

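The top view shows the orange laser (black deck) at about (213,192) with its yellow tab at (200,183). The turquoise look-alike is at (218,275), the jar at (178,226), the glue at (172,153), the tape at (254,218), the tin at (363,168), and the bracket and stand at about (397,220). I'll zoom in for headings.

Run:
```python
import cv2,numpy as np
t=cv2.imread('pics/top0.png');s=cv2.imread('pics/side0.png')
r=lambda a:cv2.resize(a,(400,300),interpolation=cv2.INTER_CUBIC)
a=np.vstack([np.hstack([r(t[160:220,180:260]),r(t[180:264,348:460])]),np.hstack([r(s[235:298,208:292]),r(s[145:226,345:453])])])
cv2.imwrite('pics/z.png',a)
```

```text
(no output)
```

View pics/z.png

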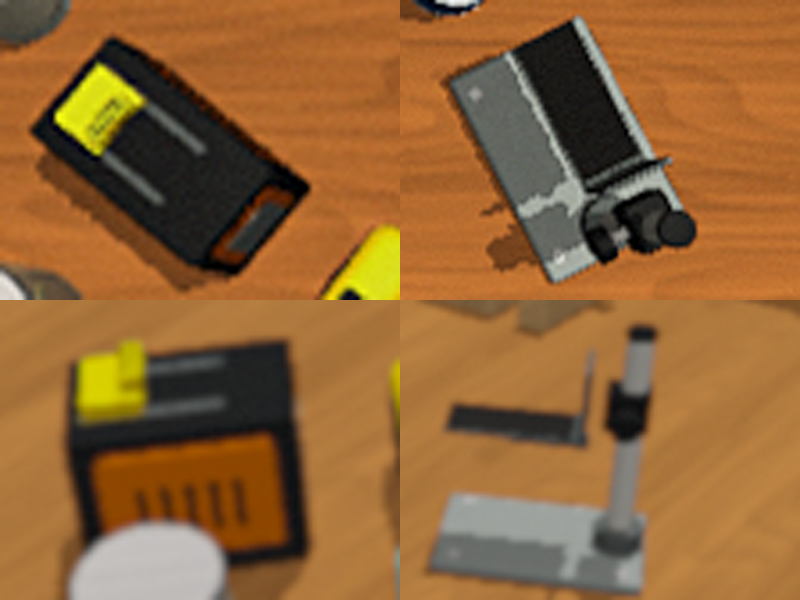

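```bash
cat >> h.py <<'E'
from scipy.optimize import least_squares, minimize
def place(p,L):
    x,y,z,a=p;c,s=np.cos(a),np.sin(a);L=np.array(L,float)
    return np.c_[x+c*L[:,0]-s*L[:,1],y+s*L[:,0]+c*L[:,1],z+L[:,2]]
def box(x0,x1,w,z0,z1): return [(x,y,z) for x in(x0,x1) for y in(-w/2,w/2) for z in(z0,z1)]
LAS=[box(-.0525,.0525,.062,0,.092)]
def sil(n,p,parts):
    im=np.zeros((1600,2560),np.uint8)
    for b in parts:
        q=proj(n,place(p,b))*4+1.5
        cv2.fillConvexPoly(im,cv2.convexHull(q.astype(np.float32)).round().astype(np.int32),1)
    return cv2.resize(im.astype(np.float32),(640,400),interpolation=cv2.INTER_AREA)
E
python3 - <<'E'
from h import *
# bracket/stand
F=[('top',(362,202.4),(.0525,.055,'f')),('top',(391.4,258.6),(-.1125,.055,'f')),('top',(398.5,184.5),(.0525,-.055,'f')),
('side',(353,218.4),(.0525,.055,'f')),('side',(409.8,223.3),(-.1125,.055,'f')),('side',(359.8,197.1),(.0525,-.055,'f')),
('top',(378.2,195.4),(.051,.023,'s')),('top',(399.2,233.2),(-.053,.023,'s')),('side',(358.5,178.),(.051,.023,'s')),('side',(359.8,172.8),(.051,-.023,'s')),('side',(394.9,183.),(-.053,.023,'s'))]
def P(v,l): 
    c,s=np.cos(v[3]),np.sin(v[3]);x,y,k=l
    return [v[0]+c*x-s*y,v[1]+s*x+c*y,.012 if k=='f' else v[2]]
g=lambda v:np.concatenate([proj(n,P(v,l))[0]-p for n,p,l in F])
r=least_squares(g,[.4,-.2,.1,.4],loss='soft_l1');print('bracket',r.x,np.degrees(r.x[3]));print(g(r.x).reshape(-1,2).round(1).tolist())
# laser
camera('top');camera('side')
M={}
for n,near in(('top',(213,192)),('side',(247,265))):
    m=min(masks_of('laser',n),key=lambda m:np.hypot(*(np.array(m['at'])-near)));M[n]=m['pixels'].astype(np.float32)
def TABS(t): return [box(.018-t,.046-t,.034,.092,.102),box(.018-t,.028-t,.026,.092,.112)]
def cost(v,ns):
    return sum(np.abs(sil(n,[v[0],v[1],0,v[2]],LAS+TABS(.002))-M[n]).sum()/M[n].sum() for n in ns)
p0=atz('top',(213,192),.09);a0=np.arctan2(*(atz('top',(198,184),.1)-p0)[[1,0]])
for ns in(['top'],['top','side']):
    r=minimize(cost,[p0[0],p0[1],a0],args=(ns,),method='Nelder-Mead',options=dict(initial_simplex=[[p0[0]+dx,p0[1]+dy,a0+da] for dx,dy,da in((0,0,0),(.01,0,0),(0,.01,0),(0,0,.15))]))
    print('laser',ns,r.x,np.degrees(r.x[2]),r.fun)
for n,z,nm in(('jar',.092,(180,226)),('glue',.175,(160,145)),('tape',.066,(254,217)),('tin',.06,(364,168))): print(n,atz('top',nm,z).round(3))
E
```

```text
bracket [ 0.4578567  -0.19539135  0.11360102  0.46698983] 26.756546440658045
[[-0.7, 0.9], [-0.6, 2.1], [0.4, -0.1], [0.4, -3.6], [1.4, -1.4], [-0.6, -1.1], [0.4, -1.0], [0.0, 1.1], [-1.5, 1.2], [-0.4, -0.8], [-1.0, -0.1]]
laser ['top'] [0.50551867 0.24789764 0.88467659] 50.688234779519405 0.09785111248493195
laser ['top', 'side'] [0.50639307 0.24847944 0.89970038] 51.54903485112247 0.29568904638290405
jar [0.42  0.317 0.092]
glue [0.595 0.336 0.175]
tape [0.442 0.146 0.066]
tin [ 0.564 -0.125  0.06 ]
```

```bash
cat >> h.py <<'E'
from scipy.spatial.transform import Rotation as R
def plan(xyz,yaw,step=48,deg=8.4,o=None,n=None):
    """rows (tool axes, mm/deg) to reach xyz with the tool down, tool x at world angle yaw (deg)"""
    o=o or get_obs();p=np.array(o['eef_pos']);q=R.from_quat(o['tool_rot'])
    G=R.from_euler('z',yaw,degrees=True)*R.from_quat([1,0,0,0])
    d=np.array(xyz)-p;rv=(q.inv()*G).as_rotvec(degrees=True)
    N=n or max(1,int(np.ceil(max(np.linalg.norm(d)*1000/step,np.linalg.norm(rv)/deg))))
    print('pos',p.round(4),'yaw',round(np.degrees(np.arctan2(*q.as_matrix()[[1,0],0])),2),'d',(d*1000).round(1),'rv',rv.round(1),'N',N,'F',np.round(o['ft_force'],1),'w',round(o['grip_width']*1000,1))
    for i in range(N):
        print((q.inv().apply(d*1000/N)).round(1).tolist(),(rv/N).round(2).tolist()); q=q*R.from_rotvec(rv/N,degrees=True)
E
python3 - <<'E'
from h import *
plan((.506,.248,.20),51)
# overlay of fits
im=cv2.imread('pics/top0.png');im2=cv2.imread('pics/side0.png')
for n,i in(('top',im),('side',im2)):
  for p,bs in(([.506,.248,0,np.radians(51)],[box(-.0525,.0525,.062,0,.092),box(.016,.044,.034,.092,.102),box(.016,.026,.026,.092,.112)]),([.458,-.195,.1136,.467],[box(-.053,.051,.046,-.005,0),box(-.056,-.053,.046,0,.055)]),([.458,-.195,0,.467],[box(-.1125,.0525,.11,0,.012),box(-.1,-.08,.02,0,.2)])):
    for b in bs:
      q=cv2.convexHull(proj(n,place(p,b)).astype(np.float32)); cv2.polylines(i,[(q*16).round().astype(np.int32)],True,(255,0,255),1,cv2.LINE_AA,4)
r=lambda a:cv2.resize(a,(400,300),interpolation=cv2.INTER_CUBIC)
cv2.imwrite('pics/ov.png',np.vstack([np.hstack([r(im[160:220,180:260]),r(im[180:264,348:460])]),np.hstack([r(im2[235:298,208:292]),r(im2[145:226,345:453])])]))
E
```

```text
pos [ 0.1158 -0.4864  0.2313] yaw 13.39 d [390.2 734.4 -31.3] rv [ -0.    0.  -37.6] N 18 F [-1.1 -0.3 -0.4] w 85.5
[30.5, -34.7, 1.7] [-0.0, 0.0, -2.09]
[31.8, -33.5, 1.7] [-0.0, 0.0, -2.09]
[33.0, -32.4, 1.7] [-0.0, 0.0, -2.09]
[34.1, -31.1, 1.7] [-0.0, 0.0, -2.09]
[35.3, -29.9, 1.7] [-0.0, 0.0, -2.09]
[36.3, -28.6, 1.7] [-0.0, 0.0, -2.09]
[37.3, -27.2, 1.7] [-0.0, 0.0, -2.09]
[38.3, -25.8, 1.7] [-0.0, 0.0, -2.09]
[39.2, -24.4, 1.7] [-0.0, 0.0, -2.09]
[40.1, -23.0, 1.7] [-0.0, 0.0, -2.09]
[40.9, -21.5, 1.7] [-0.0, 0.0, -2.09]
[41.7, -20.0, 1.7] [-0.0, 0.0, -2.09]
[42.4, -18.5, 1.7] [-0.0, 0.0, -2.09]
[43.0, -16.9, 1.7] [-0.0, 0.0, -2.09]
[43.6, -15.3, 1.7] [-0.0, 0.0, -2.09]
[44.1, -13.7, 1.7] [-0.0, 0.0, -2.09]
[44.6, -12.1, 1.7] [-0.0, 0.0, -2.09]
[45.0, -10.5, 1.7] [-0.0, 0.0, -2.09]
```

View pics/ov.png

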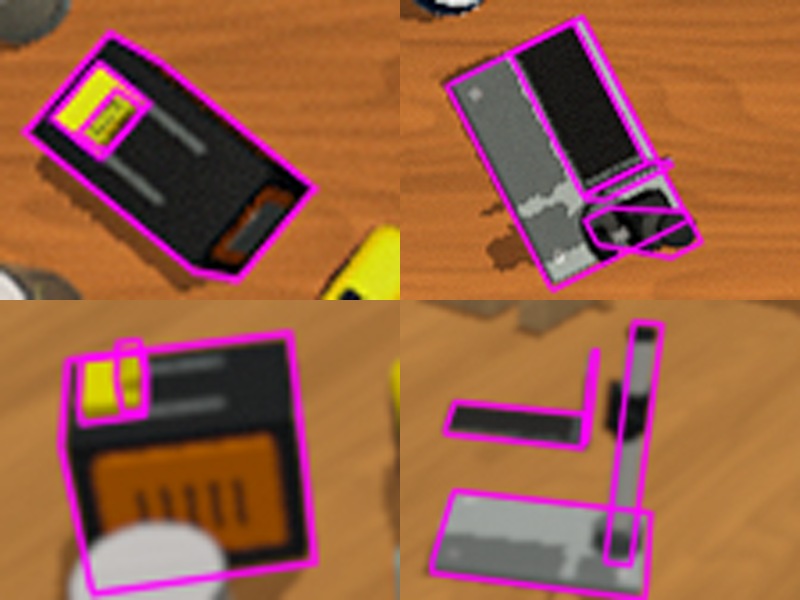

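The overlays fit both objects: the laser at (0.506, 0.248) with yaw 51° and its tab at the front end, and the bracket at (0.458, -0.195) with yaw 26.8° and the shelf about 0.114 m up. Moving now.

>>> jog_arm --deltas '[[[31, -35, 0, 0, 0, -3, 85], [33, -35, 0, 0, 0, -3, 85], [34, -34, 0, 0, 0, -3, 85], [36, -32, 0, 0, 0, -3, 85], [37, -31, 0, 0, 0, -3, 85]]]'

```text
clock: 1.8
eef_pos: [0.2228, -0.2708, 0.2296]
tool_rot: [0.97, 0.244, 0.0, 0.001]
ft_force: [0.6, -0.1, 0.7]
grip_width: 0.0851
```

>>> jog_arm --deltas '[[[39, -29, 0, 0, 0, -3, 85], [40, -28, 0, 0, 0, -3, 85], [41, -26, 0, 0, 0, -3, 85], [42, -24, 0, 0, 0, -3, 85], [43, -22, 0, 0, 0, -3, 85]]]'

```text
clock: 2.3
eef_pos: [0.3209, -0.0405, 0.231]
tool_rot: [0.928, 0.372, 0.003, 0.004]
ft_force: [1.3, -1.1, -0.1]
grip_width: 0.0851
```

```bash
python3 -c "
from h import *
plan((.506,.248,.18),51)"
```

```text
pos [ 0.3209 -0.0405  0.231 ] yaw 43.69 d [185.1 288.5 -51. ] rv [ 0.6 -0.2 -7.3] N 8 F [ 1.3 -1.1 -0.1] w 85.1
[41.6, -10.2, 6.4] [0.08, -0.02, -0.91]
[41.8, -9.5, 6.4] [0.08, -0.02, -0.91]
[41.9, -8.8, 6.4] [0.08, -0.02, -0.91]
[42.1, -8.1, 6.4] [0.08, -0.02, -0.91]
[42.2, -7.5, 6.4] [0.08, -0.02, -0.91]
[42.3, -6.8, 6.4] [0.08, -0.02, -0.91]
[42.4, -6.1, 6.4] [0.08, -0.02, -0.91]
[42.5, -5.4, 6.4] [0.08, -0.02, -0.91]
```

>>> jog_arm --deltas '[[[42, -10, 2, 0, 0, -1.2, 85], [42, -10, 2, 0, 0, -1, 85], [42, -9, 2, 0, 0, -1, 85], [43, -8, 2, 0, 0, -1, 85], [43, -7, 5, 0, 0, -1, 85]]]'

```text
clock: 2.8
eef_pos: [0.4394, 0.1537, 0.2207]
tool_rot: [0.908, 0.419, 0.007, 0.006]
ft_force: [0.6, -0.8, -1.2]
grip_width: 0.085
```

>>> jog_arm --deltas '[[[43, -7, 10, 0, 0, -1, 85], [43, -7, 10, 0, 0, -1, 85], [35, -6, 10, 0, 0, -0.5, 85], [8, 0, 4, 0, 0, 0, 85], [0, 0, 0, 0, 0, 0, 85]]]'

```text
clock: 3.3
eef_pos: [0.5104, 0.2765, 0.1841]
tool_rot: [0.897, 0.442, 0.007, 0.006]
ft_force: [-0.3, -1.3, -1.2]
grip_width: 0.0851
```

```bash
python3 -c "
from h import *
plan((.506,.248,.052),51)"
```

```text
pos [0.5104 0.2765 0.1841] yaw 52.51 d [  -4.4  -28.5 -132.1] rv [ 1.  -0.5  1.5] N 3 F [-0.3 -1.3 -1.2] w 85.1
[-8.8, 3.8, 44.0] [0.34, -0.16, 0.5]
[-8.6, 4.2, 44.0] [0.34, -0.16, 0.5]
[-8.5, 4.5, 44.0] [0.34, -0.16, 0.5]
```

>>> jog_arm --deltas '[[[-26, 12, 0, 1, -0.5, 1.5, 85], [0, 0, 0, 0, 0, 0, 85], [0, 0, 15, 0, 0, 0, 85], [0, 0, 0, 0, 0, 0, 85]]]'

```text
clock: 3.7
eef_pos: [0.5024, 0.2447, 0.1702]
tool_rot: [0.903, 0.429, -0.001, 0.0]
ft_force: [-0.5, 0.7, -0.3]
grip_width: 0.0852
```

```bash
python3 -c "
from h import *
plan((.506,.248,.05),51)
a=save('top','t1.png');b=save('side','s1.png')
r=lambda a:cv2.resize(a[:,:,::-1],(400,300),interpolation=cv2.INTER_CUBIC)
cv2.imwrite('pics/c1.png',np.hstack([r(a[140:230,160:280]),r(b[205:310,170:310])]))"
```

```text
pos [0.5024 0.2447 0.1702] yaw 50.82 d [   3.6    3.3 -120.2] rv [-0.   0.1 -0.2] N 3 F [-0.5  0.7 -0.3] w 85.2
[1.7, 0.2, 40.1] [-0.0, 0.03, -0.06]
[1.7, 0.2, 40.1] [-0.0, 0.03, -0.06]
[1.6, 0.2, 40.1] [-0.0, 0.03, -0.06]
```

View pics/c1.png

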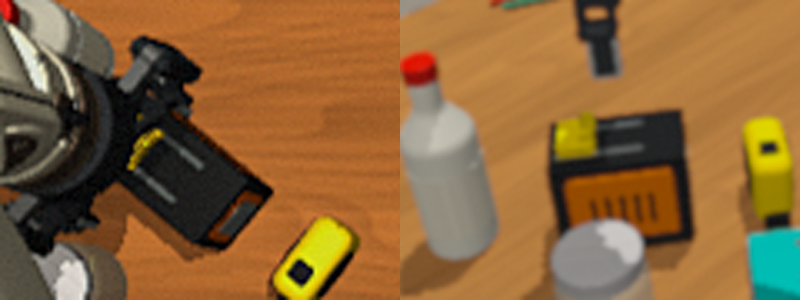

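The top view is distorted by parallax, but the fingers straddle the laser and the glue and jar are clear. Descending in steps.

>>> jog_arm --deltas '[[[4, 0, 25, 0, 0, 0, 85], [0, 0, 25, 0, 0, 0, 85], [0, 0, 25, 0, 0, 0, 85], [0, 0, 20, 0, 0, 0, 85], [0, 0, 0, 0, 0, 0, 85]]]'

```text
clock: 4.3
eef_pos: [0.5112, 0.251, 0.0825]
tool_rot: [0.903, 0.429, 0.009, -0.0]
ft_force: [-0.7, 0.3, 0.4]
grip_width: 0.085
```

```bash
python3 -c "
from h import *
plan((.506,.248,.05),51)"
```

```text
pos [0.5112 0.251  0.0825] yaw 50.82 d [ -5.2  -3.  -32.5] rv [ 0.4 -0.9 -0.2] N 1 F [-0.7  0.3  0.4] w 85.0
[-6.1, -2.4, 32.4] [0.42, -0.89, -0.18]
```

>>> jog_arm --deltas '[[[-6, -2, 12, 0.4, -0.9, 0, 85], [0, 0, 10, 0, 0, 0, 85], [0, 0, 9, 0, 0, 0, 85], [0, 0, 0, 0, 0, 0, 85]]]'

```text
clock: 4.7
eef_pos: [0.5081, 0.2487, 0.0533]
tool_rot: [0.903, 0.429, 0.003, 0.0]
ft_force: [-0.2, 0.2, -0.7]
grip_width: 0.0851
```

```bash
python3 -c "
from h import *
plan((.506,.248,.05),51)"
```

```text
pos [0.5081 0.2487 0.0533] yaw 50.82 d [-2.1 -0.7 -3.3] rv [ 0.1 -0.3 -0.2] N 1 F [-0.2  0.2 -0.7] w 85.1
[-1.9, -1.2, 3.3] [0.14, -0.25, -0.18]
```

>>> jog_arm --deltas '[[[-2, -1, 3, 0, -0.3, 0, 85], [0, 0, 0, 0, 0, 0, 75], [0, 0, 0, 0, 0, 0, 66], [0, 0, 0, 0, 0, 0, 60], [0, 0, 0, 0, 0, 0, 50]]]'

```text
clock: 5.2
eef_pos: [0.5072, 0.2479, 0.0514]
tool_rot: [0.903, 0.429, 0.001, 0.002]
ft_force: [0.5, 0.8, -3.0]
grip_width: 0.0618
```

>>> jog_arm --deltas '[[[0, 0, 0, 0, 0, 0, 50], [0, 0, 0, 0, 0, 0, 50], [0, 0, 0, 0, 0, 0, 50], [0, 0, -5, 0, 0, 0, 50], [0, 0, -10, 0, 0, 0, 50]]]'

```text
clock: 5.7
eef_pos: [0.5041, 0.2468, 0.0639]
tool_rot: [0.903, 0.429, -0.003, 0.001]
ft_force: [-0.9, 0.1, -5.6]
grip_width: 0.0612
```

```bash
python3 -c "
from h import *
plan((.506,.248,.26),51)"
```

```text
pos [0.5041 0.2468 0.0639] yaw 50.81 d [  1.9   1.2 196.1] rv [ 0.   0.3 -0.2] N 5 F [-0.9  0.1 -5.6] w 61.2
[0.2, 0.1, -39.2] [0.0, 0.07, -0.04]
[0.2, 0.1, -39.2] [0.0, 0.07, -0.04]
[0.3, 0.1, -39.2] [0.0, 0.07, -0.04]
[0.3, 0.1, -39.2] [0.0, 0.07, -0.04]
[0.4, 0.1, -39.2] [0.0, 0.07, -0.04]
```

>>> jog_arm --deltas '[[[0, 0, -30, 0, 0, 0, 50], [0, 0, -40, 0, 0, 0, 50], [0, 0, -40, 0, 0, 0, 50], [0, 0, -40, 0, 0, 0, 50], [0, 0, -30, 0, 0, 0, 50]]]'

```text
clock: 6.2
eef_pos: [0.4988, 0.2452, 0.2443]
tool_rot: [0.903, 0.429, -0.013, 0.001]
ft_force: [0.8, -0.3, -6.3]
grip_width: 0.0615
```

```bash
python3 -c "
from h import *
plan((.475,-.185,.25),26.8)"
```

```text
pos [0.4988 0.2452 0.2443] yaw 50.85 d [ -23.8 -430.2    5.7] rv [-0.2  1.5 24. ] N 9 F [ 0.8 -0.3 -6.3] w 61.5
[-38.7, 28.1, 0.0] [-0.03, 0.16, 2.67]
[-37.4, 29.9, -0.1] [-0.03, 0.16, 2.67]
[-36.0, 31.6, -0.1] [-0.03, 0.16, 2.67]
[-34.4, 33.3, -0.2] [-0.03, 0.16, 2.67]
[-32.9, 34.8, -0.3] [-0.03, 0.16, 2.67]
[-31.2, 36.3, -0.4] [-0.03, 0.16, 2.67]
[-29.5, 37.7, -0.5] [-0.03, 0.16, 2.67]
[-27.7, 39.1, -0.5] [-0.03, 0.16, 2.67]
[-25.8, 40.3, -0.6] [-0.03, 0.16, 2.67]
```

>>> jog_arm --deltas '[[[-30, 21, -2, 0, 0.5, 2, 50], [-35, 28, -2, 0, 0.3, 2.7, 50], [-35, 31, -2, 0, 0.3, 2.7, 50], [-34, 33, 0, 0, 0.2, 2.7, 50], [-33, 34, 0, 0, 0.2, 2.7, 50]]]'

```text
clock: 6.7
eef_pos: [0.4892, 0.0242, 0.2578]
tool_rot: [0.944, 0.329, 0.006, -0.005]
ft_force: [1.5, -0.5, -5.4]
grip_width: 0.0612
```

>>> jog_arm --deltas '[[[-31, 36, 0, 0, 0, 2.7, 50], [-28, 36, 0, 0, 0, 2.7, 50], [-20, 28, 0, 0, 0, 2.7, 50], [-10, 15, 0, 0, 0, 1, 50], [0, 0, 0, 0, 0, 0, 50]]]'

```text
clock: 7.2
eef_pos: [0.4767, -0.1322, 0.2567]
tool_rot: [0.97, 0.245, 0.004, -0.005]
ft_force: [-0.4, 0.1, -4.9]
grip_width: 0.0613
```

```bash
python3 -c "
from h import *
plan((.475,-.185,.24),26.8)"
```

```text
pos [ 0.4767 -0.1322  0.2567] yaw 28.34 d [ -1.7 -52.8 -16.7] rv [-0.5 -0.6  1.5] N 2 F [-0.4  0.1 -4.9] w 61.3
[-13.4, 22.9, 8.0] [-0.25, -0.28, 0.77]
[-13.0, 23.0, 8.2] [-0.25, -0.28, 0.77]
```

>>> jog_arm --deltas '[[[-13, 24, 5, -0.5, -0.6, 1.5, 50], [-12, 22, 10, 0, 0, 0, 50], [0, 0, 15, 0, 0, 0, 50], [0, 0, 15, 0, 0, 0, 50], [0, 0, 0, 0, 0, 0, 50]]]'

```text
clock: 7.7
eef_pos: [0.4742, -0.1832, 0.2109]
tool_rot: [0.973, 0.233, -0.001, -0.002]
ft_force: [0.4, 1.5, -6.1]
grip_width: 0.0614
```

```bash
python3 -c "
from h import *
plan((.476,-.1865,.195),26.8)
a=save('top','t2.png');b=save('side','s2.png')
r=lambda a:cv2.resize(a[:,:,::-1],(400,300),interpolation=cv2.INTER_CUBIC)
cv2.imwrite('pics/c2.png',np.hstack([r(a[150:270,320:480]),r(b[125:230,315:455])]))"
```

```text
pos [ 0.4742 -0.1832  0.2109] yaw 26.91 d [  1.8  -3.3 -15.9] rv [-0.2  0.   0.1] N 1 F [ 0.4  1.5 -6.1] w 61.4
[0.1, 3.8, 15.9] [-0.23, 0.04, 0.11]
```

View pics/c2.png

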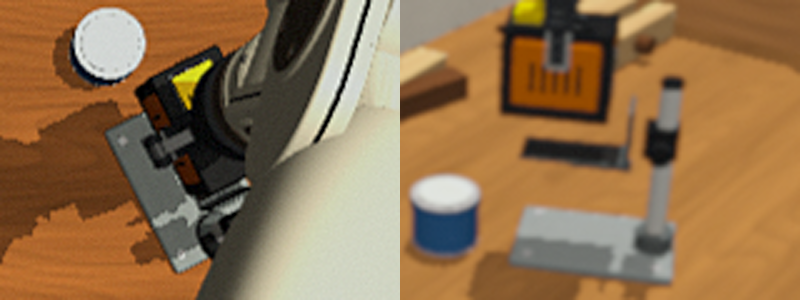

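```bash
cat > cmp.py <<'E'
from h import *
import sys
# predicted side-view corners of laser in hand (dx along laser x, dz = tcp height above underside), overlaid
dx,dz,img,out,near=float(sys.argv[1]),float(sys.argv[2]),sys.argv[3],sys.argv[4],sys.argv[5:]
o=get_obs();m=R.from_quat(o['tool_rot']).as_matrix();a=np.arctan2(m[1,0],m[0,0])
p=np.array(o['eef_pos']);c=[p[0]+dx*np.cos(a),p[1]+dx*np.sin(a),p[2]-dz,a]
im=cv2.resize(cv2.imread(img)[125:230,315:455],None,fx=5,fy=5,interpolation=cv2.INTER_CUBIC)
for b,pp in((box(-.0525,.0525,.062,0,.092),c),(box(-.053,.051,.046,-.005,0),[.458,-.1955,.1136,.467]),(box(-.056,-.053,.046,0,.055),[.458,-.1955,.1136,.467])):
    q=proj('side',place(pp,b));q=((q-[315,125]+.5)*5)
    for i in range(8):
        for j in (1,2,4):
            if not i&j: cv2.line(im,tuple(q[i].round().astype(int).tolist()),tuple(q[i|j].round().astype(int).tolist()),(255,0,255),1,cv2.LINE_AA)
cv2.imwrite(out,im)
E
python3 cmp.py 0 .0505 pics/s2.png pics/ov2.png
```

```text
(no output)
```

View pics/ov2.png

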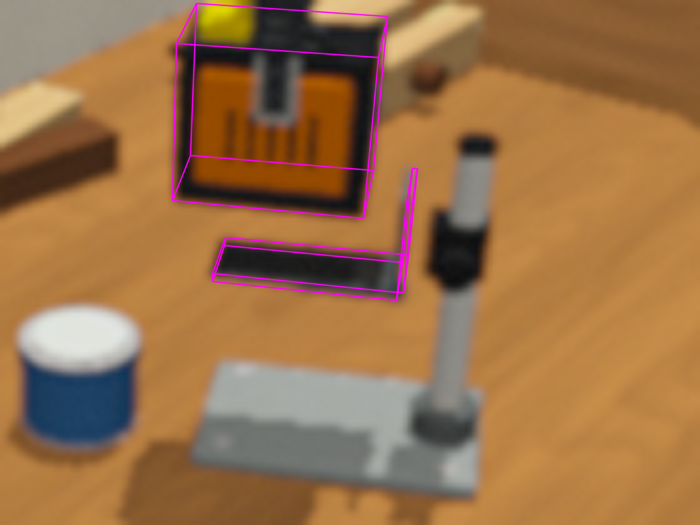

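The in-hand overlay matches the picture to within about a pixel, so the laser sits where the TCP predicts. I'll lower it in front of the back plate, then bring it back.

>>> jog_arm --deltas '[[[0, 4, 12, -0.2, 0, 0, 50], [0, 0, 12, 0, 0, 0, 50], [0, 0, 8, 0, 0, 0, 50], [0, 0, 0, 0, 0, 0, 50]]]'

```text
clock: 8.2
eef_pos: [0.4793, -0.1863, 0.1808]
tool_rot: [0.972, 0.234, 0.003, 0.002]
ft_force: [-0.6, -0.2, -5.4]
grip_width: 0.061
```

```bash
python3 -c "
from h import *
plan((.467,-.191,.172),26.8)"
```

```text
pos [ 0.4793 -0.1863  0.1808] yaw 27.09 d [-12.3  -4.7  -8.8] rv [ 0.3 -0.3  0.3] N 1 F [-0.6 -0.2 -5.4] w 61.0
[-13.1, -1.5, 8.7] [0.31, -0.28, 0.29]
```

>>> jog_arm --deltas '[[[-6, -1, 4, 0.3, -0.3, 0.3, 50], [-6, 0, 4, 0, 0, 0, 50], [0, 0, 0, 0, 0, 0, 50]]]'

```text
clock: 8.5
eef_pos: [0.467, -0.1911, 0.1719]
tool_rot: [0.973, 0.232, -0.001, -0.0]
ft_force: [-0.7, 0.2, -5.6]
grip_width: 0.0609
```

```bash
python3 -c "
from h import *
plan((.458,-.1955,.168),26.8)
save('side','s3.png')"; python3 cmp.py 0 .0505 pics/s3.png pics/ov3.png
```

```text
pos [ 0.467  -0.1911  0.1719] yaw 26.78 d [-9.  -4.4 -3.9] rv [-0.   0.1 -0. ] N 1 F [-0.7  0.2 -5.6] w 60.9
[-10.0, -0.1, 3.9] [-0.04, 0.08, -0.02]
```

View pics/ov3.png

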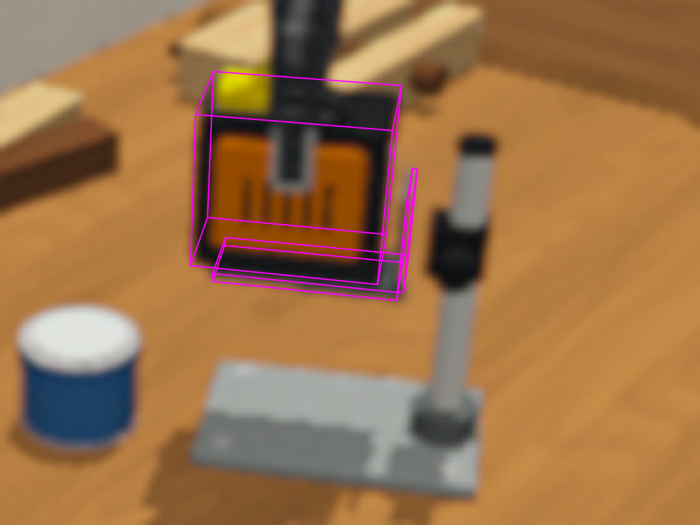

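>>> jog_arm --deltas '[[[-3, 0, 0, 0, 0, 0, 50], [0, 0, 0, 0, 0, 0, 50], [-2, 0, 0, 0, 0, 0, 50], [0, 0, 0, 0, 0, 0, 50]]]'

```text
clock: 8.95
eef_pos: [0.4634, -0.194, 0.1734]
tool_rot: [0.973, 0.231, 0.001, 0.001]
ft_force: [0.6, -0.0, -5.8]
grip_width: 0.0613
```

>>> jog_arm --deltas '[[[-2, 0, 0, 0, 0, 0, 50], [0, 0, 0, 0, 0, 0, 50]]]'

```text
clock: 9.15
eef_pos: [0.4617, -0.195, 0.1737]
tool_rot: [0.973, 0.231, 0.001, 0.001]
ft_force: [0.5, 0.5, -5.3]
grip_width: 0.0613
```

```bash
python3 -c "
from h import *
plan((.458,-.1955,.168),26.8)"
```

```text
pos [ 0.4617 -0.195   0.1737] yaw 26.77 d [-3.7 -0.5 -5.7] rv [ 0.1 -0.1 -0. ] N 1 F [ 0.5  0.5 -5.3] w 61.3
[-3.5, -1.2, 5.7] [0.12, -0.09, -0.03]
```

>>> jog_arm --deltas '[[[-1.5, -1.2, 3, 0, 0, 0, 50], [0, 0, 0, 0, 0, 0, 50], [-1.5, 0, 0, 0, 0, 0, 50], [0, 0, 0, 0, 0, 0, 50]]]'

```text
clock: 9.55
eef_pos: [0.4603, -0.1946, 0.1711]
tool_rot: [0.973, 0.232, 0.003, 0.001]
ft_force: [0.4, -0.2, -5.8]
grip_width: 0.0611
```

```bash
python3 -c "
from h import *
plan((.458,-.1955,.168),26.8)"
```

```text
pos [ 0.4603 -0.1946  0.1711] yaw 26.83 d [-2.3 -0.9 -3.1] rv [ 0.2 -0.4  0. ] N 1 F [ 0.4 -0.2 -5.8] w 61.1
[-2.5, -0.2, 3.1] [0.17, -0.37, 0.03]
```

>>> jog_arm --deltas '[[[-1.5, 0, 0, 0.1, -0.4, 0, 50], [0, 0, 0, 0, 0, 0, 50], [-1.5, 0, 0, 0, 0, 0, 50], [0, 0, 0, 0, 0, 0, 50]]]'

```text
clock: 9.95
eef_pos: [0.4602, -0.1946, 0.1713]
tool_rot: [0.973, 0.233, 0.003, -0.0]
ft_force: [1.5, 0.0, -6.4]
grip_width: 0.0615
```

```bash
python3 -c "
from h import *
plan((.458,-.1955,.168),26.8)"
```

```text
pos [ 0.4602 -0.1946  0.1713] yaw 26.91 d [-2.2 -0.9 -3.3] rv [ 0.  -0.3  0.1] N 1 F [ 1.5  0.  -6.4] w 61.5
[-2.4, -0.2, 3.3] [0.03, -0.3, 0.11]
```

The advance stalled with force in +x, so the back is at the plate. Lowering in small steps.

>>> jog_arm --deltas '[[[0, 0, 1.5, 0, -0.3, 0, 50], [0, 0, 0, 0, 0, 0, 50], [0, 0, 1.5, 0, 0, 0, 50], [0, 0, 0, 0, 0, 0, 50]]]'

```text
clock: 10.35
eef_pos: [0.4604, -0.1949, 0.1686]
tool_rot: [0.973, 0.233, 0.0, 0.001]
ft_force: [2.3, 0.6, -7.2]
grip_width: 0.0612
```

```bash
python3 -c "
from h import *
plan((.458,-.1955,.165),26.8)"
```

```text
pos [ 0.4604 -0.1949  0.1686] yaw 26.9 d [-2.4 -0.6 -3.6] rv [0.1 0.  0.1] N 1 F [ 2.3  0.6 -7.2] w 61.2
[-2.4, -0.6, 3.6] [0.09, 0.02, 0.1]
```

>>> jog_arm --deltas '[[[0, 0, 1.5, 0, 0, 0, 50], [0, 0, 0, 0, 0, 0, 50], [0, 0, 1, 0, 0, 0, 50], [0, 0, 0, 0, 0, 0, 50]]]'

```text
clock: 10.75
eef_pos: [0.4606, -0.195, 0.1668]
tool_rot: [0.973, 0.233, 0.0, 0.001]
ft_force: [1.8, 1.5, -4.6]
grip_width: 0.0616
```

```bash
python3 -c "
from h import *
plan((.458,-.1955,.165),26.8)
save('side','s4.png')"; python3 cmp.py -.0025 .0505 pics/s4.png pics/ov4.png
```

```text
pos [ 0.4606 -0.195   0.1668] yaw 26.89 d [-2.6 -0.5 -1.8] rv [ 0.1 -0.   0.1] N 1 F [ 1.8  1.5 -4.6] w 61.6
[-2.5, -0.8, 1.8] [0.13, -0.02, 0.09]
```

View pics/ov4.png

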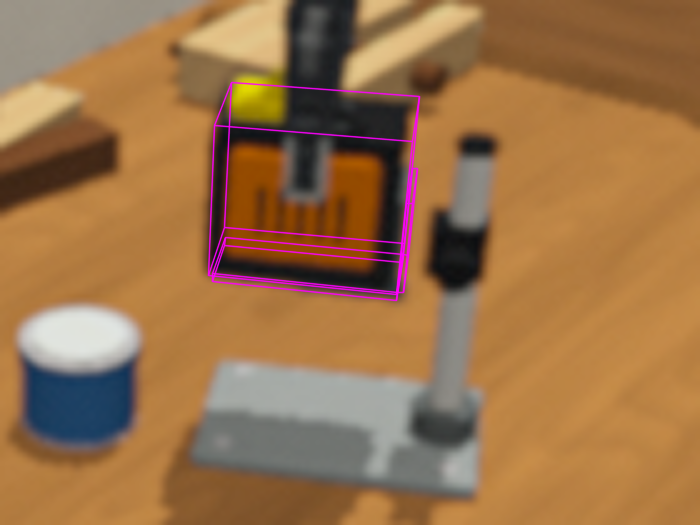

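The laser's rear edge is at the plate and its front is flush with the shelf end. It is within a millimetre or so of the rubber, so I'll continue down.

>>> jog_arm --deltas '[[[0, -0.6, 1, 0, 0, 0, 50], [0, 0, 0, 0, 0, 0, 50], [0, 0, 0.8, 0, 0, 0, 50], [0, 0, 0, 0, 0, 0, 50]]]'

```text
clock: 11.2
eef_pos: [0.4606, -0.1949, 0.1668]
tool_rot: [0.973, 0.232, 0.001, 0.002]
ft_force: [1.3, 0.3, -2.4]
grip_width: 0.0611
```

```bash
python3 -c "
from h import *
plan((.458,-.1955,.165),26.8)"
```

```text
pos [ 0.4606 -0.1949  0.1668] yaw 26.87 d [-2.6 -0.6 -1.8] rv [ 0.3 -0.1  0.1] N 1 F [ 1.3  0.3 -2.4] w 61.1
[-2.6, -0.7, 1.8] [0.27, -0.08, 0.07]
```

Height no longer changes and the shelf carries most of the weight, so I'm releasing gradually.

>>> jog_arm --deltas '[[[0, 0, 0, 0, 0, 0, 63], [0, 0, 0, 0, 0, 0, 66], [0, 0, 0, 0, 0, 0, 75], [0, 0, 0, 0, 0, 0, 85], [0, 0, 0, 0, 0, 0, 85]]]'

```text
clock: 11.7
eef_pos: [0.46, -0.1966, 0.1667]
tool_rot: [0.973, 0.232, 0.0, 0.004]
ft_force: [-0.3, -0.3, 0.9]
grip_width: 0.0852
```

>>> jog_arm --deltas '[[[0, 0, -10, 0, 0, 0, 85], [0, 0, -20, 0, 0, 0, 85], [0, 0, -30, 0, 0, 0, 85], [0, 0, -30, 0, 0, 0, 60], [0, 0, -10, 0, 0, 0, 30]]]'

```text
clock: 12.2
eef_pos: [0.4583, -0.1955, 0.2703]
tool_rot: [0.973, 0.232, -0.002, 0.002]
ft_force: [-0.4, -0.5, 0.8]
grip_width: 0.0589
```

```bash
python3 -c "
from h import *
plan((.458,-.1955,.26),26.8)
a=save('side','s5.png')
save('top','t5.png')
m=masks_of('laser','side')+masks_of('laser','top')
print([(x['conf'],x['at']) for x in m]);print([(n,x['conf'],x['at']) for n in('side','top') for x in masks_of('tab_ridge',n)])
# overlay of laser at expected pose
im=cv2.resize(a[125:230,315:455,::-1].copy(),None,fx=5,fy=5,interpolation=cv2.INTER_CUBIC)
for b in (box(-.0525,.0525,.062,0,.092),box(.018,.028,.026,.092,.112)):
    q=(proj('side',place([.4583,-.1961,.1158,.468],b))-[315,125]+.5)*5
    for i in range(8):
        for j in (1,2,4):
            if not i&j: cv2.line(im,tuple(q[i].round().astype(int).tolist()),tuple(q[i|j].round().astype(int).tolist()),(255,0,255),1,cv2.LINE_AA)
cv2.imwrite('pics/ov5.png',im)"
```

```text
pos [ 0.4583 -0.1955  0.2703] yaw 26.81 d [ -0.3  -0.  -10.3] rv [0.2 0.3 0. ] N 1 F [-0.4 -0.5  0.8] w 58.9
[-0.2, -0.1, 10.3] [0.23, 0.25, 0.01]
[(0.7, [373.2, 162.5]), (0.65, [321.6, 308.0]), (0.63, [218.6, 274.3]), (0.62, [395.8, 202.6])]
[('side', 0.59, [368.4, 145.6]), ('side', 0.48, [338.0, 289.6]), ('top', 0.64, [218.8, 286.3]), ('top', 0.47, [400.3, 193.8])]
```

View pics/ov5.png

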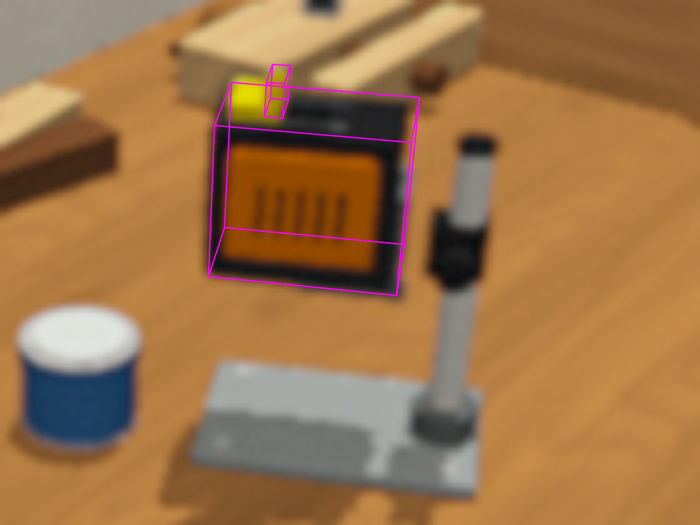

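The laser stands upright, back at the plate and front aligned with the shelf, with the gripper clear. Next comes the tab: closed fingers ahead of the ridge, then push back.

>>> jog_arm --deltas '[[[16, 0, 0, 0.2, 0.2, 0, 0], [16, 0, 0, 0, 0, 0, 0], [16, 0, 0, 0, 0, 0, 0], [0, 0, 0, 0, 0, 0, 0], [0, 0, 0, 0, 0, 0, 0]]]'

```text
clock: 13.0
eef_pos: [0.5016, -0.1696, 0.2591]
tool_rot: [0.973, 0.232, -0.007, -0.005]
ft_force: [-0.3, -0.3, -0.7]
grip_width: -0.0
```

```bash
python3 -c "
from h import *
plan((.5012,-.1744,.232),26.8)"
```

```text
pos [ 0.5016 -0.1696  0.2591] yaw 26.87 d [ -0.4  -4.8 -27.1] rv [-0.8  0.7  0.1] N 1 F [-0.3 -0.3 -0.7] w -0.0
[-2.2, 4.4, 27.1] [-0.77, 0.68, 0.06]
```

>>> jog_arm --deltas '[[[-2, 4.4, 7, -0.8, 0.7, 0, 0], [0, 0, 8, 0, 0, 0, 0], [0, 0, 6, 0, 0, 0, 0], [0, 0, 0, 0, 0, 0, 0]]]'

```text
clock: 13.4
eef_pos: [0.5012, -0.1739, 0.2358]
tool_rot: [0.973, 0.233, -0.001, -0.0]
ft_force: [0.5, -0.5, -0.3]
grip_width: 0.0001
```

```bash
python3 -c "
from h import *
plan((.5012,-.1744,.222),26.8)"
```

```text
pos [ 0.5012 -0.1739  0.2358] yaw 26.89 d [  0.   -0.5 -13.8] rv [-0.1  0.1  0.1] N 1 F [ 0.5 -0.5 -0.3] w 0.1
[-0.2, 0.5, 13.8] [-0.08, 0.1, 0.09]
```

>>> jog_arm --deltas '[[[0, 0, 6, 0, 0, 0, 0], [0, 0, 5, 0, 0, 0, 0], [0, 0, 2.5, 0, 0, 0, 0], [0, 0, 0, 0, 0, 0, 0]]]'

```text
clock: 13.8
eef_pos: [0.501, -0.174, 0.2213]
tool_rot: [0.973, 0.232, -0.001, -0.001]
ft_force: [1.6, -0.3, -0.1]
grip_width: -0.0003
```

```bash
python3 -c "
from h import *
plan((.4629,-.1937,.222),26.8)"
```

```text
pos [ 0.501  -0.174   0.2213] yaw 26.86 d [-38.1 -19.7   0.7] rv [-0.1  0.1  0.1] N 1 F [ 1.6 -0.3 -0.1] w -0.3
[-42.9, 0.4, -0.6] [-0.09, 0.1, 0.06]
```

>>> jog_arm --deltas '[[[-6, 0, 0, 0, 0, 0, 0], [-6, 0, 0, 0, 0, 0, 0], [-6, 0, 0, 0, 0, 0, 0], [-4, 0, 0, 0, 0, 0, 0], [0, 0, 0, 0, 0, 0, 0]]]'

```text
clock: 14.3
eef_pos: [0.4804, -0.1845, 0.2219]
tool_rot: [0.973, 0.232, 0.0, -0.001]
ft_force: [-0.2, 0.6, -0.4]
grip_width: 0.0002
```

```bash
python3 -c "
from h import *
plan((.4629,-.1937,.222),26.8)"
```

```text
pos [ 0.4804 -0.1845  0.2219] yaw 26.88 d [-17.5  -9.2   0.1] rv [-0.1 -0.   0.1] N 1 F [-0.2  0.6 -0.4] w 0.2
[-19.8, 0.3, -0.1] [-0.06, -0.03, 0.08]
```

>>> jog_arm --deltas '[[[-5, 0, 0, 0, 0, 0, 0], [-5, 0, 0, 0, 0, 0, 0], [-4, 0, 0, 0, 0, 0, 0], [-3, 0, 0, 0, 0, 0, 0], [0, 0, 0, 0, 0, 0, 0]]]'

```text
clock: 14.8
eef_pos: [0.4655, -0.1925, 0.2228]
tool_rot: [0.973, 0.233, 0.002, -0.001]
ft_force: [2.1, 1.3, -1.7]
grip_width: 0.0003
```

>>> jog_arm --deltas '[[[-3, 0, 0, 0, 0, 0, 0], [0, 0, 0, 0, 0, 0, 0], [-3, 0, 0, 0, 0, 0, 0], [0, 0, 0, 0, 0, 0, 0]]]'

```text
clock: 15.2
eef_pos: [0.4641, -0.1935, 0.2243]
tool_rot: [0.972, 0.234, 0.008, -0.001]
ft_force: [1.3, 1.5, -0.9]
grip_width: -0.0002
```

```bash
python3 -c "
from h import *
plan((.4629,-.1937,.222),26.8)"
```

```text
pos [ 0.4641 -0.1935  0.2243] yaw 27.05 d [-1.2 -0.2 -2.3] rv [ 0.1 -0.9  0.2] N 1 F [ 1.3  1.5 -0.9] w -0.2
[-1.2, -0.3, 2.3] [0.06, -0.88, 0.25]
```

>>> jog_arm --deltas '[[[0, 0, 2, 0, -0.9, 0.2, 0], [-6, 0, 0, 0, 0, 0, 0], [-4, 0, 0, 0, 0, 0, 0], [0, 0, 0, 0, 0, 0, 0]]]'

```text
clock: 15.6
eef_pos: [0.4616, -0.1955, 0.2254]
tool_rot: [0.972, 0.234, 0.007, 0.0]
ft_force: [1.8, 1.0, -1.4]
grip_width: 0.0001
```

```bash
python3 -c "
from h import *
plan((.4629,-.1937,.222),26.8)"
```

```text
pos [ 0.4616 -0.1955  0.2254] yaw 27.04 d [ 1.3  1.8 -3.4] rv [ 0.2 -0.8  0.2] N 1 F [ 1.8  1.  -1.4] w 0.1
[1.9, -1.0, 3.4] [0.22, -0.76, 0.24]
```

>>> jog_arm --deltas '[[[2, 0, 0, 0, -0.8, 0.2, 0], [0, 0, -20, 0, 0, 0, 0], [0, 0, -25, 0, 0, 0, 0], [0, 0, -15, 0, 0, 0, 0], [0, 0, 0, 0, 0, 0, 0]]]'

```text
clock: 16.1
eef_pos: [0.4587, -0.1958, 0.2833]
tool_rot: [0.973, 0.231, -0.011, 0.002]
ft_force: [0.7, -0.1, -0.0]
grip_width: 0.0002
```

```bash
python3 -c "
from h import *
plan((.487,-.1815,.235),26.8)
a=save('side','s6.png');t=save('top','t6.png')
L=[.4584,-.1960,.1158,.468]
def dr(n,a,x0,y0,w,h,k):
  im=cv2.resize(a[y0:y0+h,x0:x0+w,::-1].copy(),None,fx=k,fy=k,interpolation=cv2.INTER_CUBIC)
  for b in (box(-.0525,.0525,.062,0,.092),box(-.016,-.006,.026,.102,.112),box(-.016,.012,.034,.092,.102)):
    q=(proj(n,place(L,b))-[x0,y0]+.5)*k
    for i in range(8):
        for j in (1,2,4):
            if not i&j: cv2.line(im,tuple(q[i].round().astype(int).tolist()),tuple(q[i|j].round().astype(int).tolist()),(255,0,255),1,cv2.LINE_AA)
  return im
A=dr('side',a,345,130,60,60,6);raw=cv2.resize(a[130:190,345:405,::-1],None,fx=6,fy=6,interpolation=cv2.INTER_CUBIC)
cv2.imwrite('pics/c6.png',np.hstack([raw,A]))"
```

```text
pos [ 0.4587 -0.1958  0.2833] yaw 26.7 d [ 28.3  14.3 -48.3] rv [-0.   1.2 -0.1] N 2 F [ 0.7 -0.1 -0. ] w 0.2
[16.4, -0.0, 23.8] [-0.01, 0.62, -0.05]
[16.1, 0.0, 24.0] [-0.01, 0.62, -0.05]
```

View pics/c6.png

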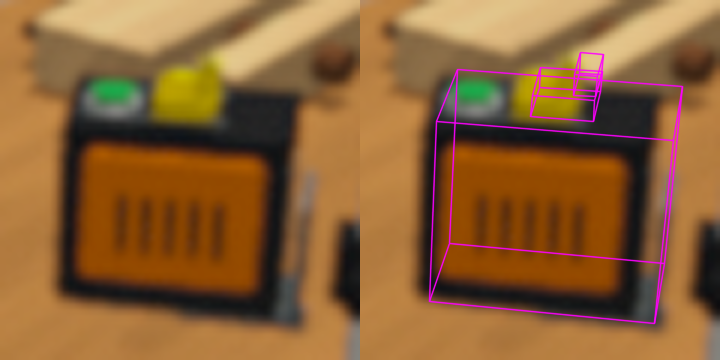

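The button is uncovered and the tab looks fully back, but the whole laser seems to have kicked forward a few millimetres off the plate. I'll measure it.

Run:
```python
from h import *
def masknear(n,near):
    ms=masks_of('laser',n);m=min(ms,key=lambda m:np.hypot(*(np.array(m['at'])-near)));return m['pixels'].astype(np.float32)
camera('side')
M=masknear('side',(371,163)); ys,xs=np.where(M);print(M.sum(),xs.min(),xs.max(),ys.min(),ys.max())
parts=LAS+[box(-.016,.012,.034,.092,.102),box(-.016,-.006,.026,.092,.112)]
c,s=np.cos(.468),np.sin(.468)
def cost(v): # shift along bracket x, y, yaw
    return np.abs(sil('side',[.458+c*v[0]-s*v[1],-.1955+s*v[0]+c*v[1],.1158,.468+v[2]],parts)-M).sum()
for lock in (0,1):
    f=(lambda v:cost([v[0],0,v[1]])) if lock else cost
    k=2 if lock else 3
    S=np.vstack([np.zeros(k),np.diag([.008,.06] if lock else [.008,.006,.06])])
    r=minimize(f,np.zeros(k),method='Nelder-Mead',options=dict(initial_simplex=S));print(r.x,np.degrees(r.x[-1]),r.fun)
# same measure on image s5 is not possible by network; report old/new orange blob centroid shift instead
for f in('s4','s5','s6'):
    h=cv2.cvtColor(cv2.imread(f'pics/{f}.png'),cv2.COLOR_BGR2HSV)[125:230,340:420]
    m=cv2.inRange(h,(5,200,120),(14,255,255)) ; m=cv2.morphologyEx(m,cv2.MORPH_OPEN,np.ones((3,3)));n,l,st,ce=cv2.connectedComponentsWithStats(m);i=1+st[1:,4].argmax();print(f,st[i],cv2.minAreaRect(np.argwhere(l==i)[:,::-1].astype(np.float32)),ce[i])
```

```text
1514.0 353 394 141 183
[0.00832047 0.00079357 0.02873269] 1.646262126433386 94.25
[ 0.00807129 -0.00702026] -0.40223147946745175 97.875Traceback (most recent call last):
  File "<stdin>", line 18, in <module>
ValueError: attempt to get argmax of an empty sequence
```

The laser is about 8 mm forward of the plate, with y and yaw still fine. The high push must have kicked out its base. I'll regrasp it, seat it again, and then press the button.

>>> jog_arm --deltas '[[[5, 0, 0, 0, 1.2, 0, 85], [0, 0, 0, 0, 0, 0, 85], [0, 0, 0, 0, 0, 0, 85], [0, 0, 10, 0, 0, 0, 85], [0, 0, 0, 0, 0, 0, 85]]]'

```text
clock: 16.8
eef_pos: [0.4607, -0.1921, 0.2665]
tool_rot: [0.973, 0.231, -0.003, -0.004]
ft_force: [-0.3, 0.2, -0.6]
grip_width: 0.0719
```

```bash
python3 -c "
from h import *
plan((.4634,-.1928,.168),26.8)"
```

```text
pos [ 0.4607 -0.1921  0.2665] yaw 26.69 d [  2.7  -0.7 -98.5] rv [-0.5  0.3 -0.1] N 3 F [-0.3  0.2 -0.6] w 71.9
[0.9, 0.9, 32.8] [-0.17, 0.1, -0.04]
[0.8, 0.8, 32.8] [-0.17, 0.1, -0.04]
[0.8, 0.7, 32.8] [-0.17, 0.1, -0.04]
```

>>> jog_arm --deltas '[[[2, 2.5, 0, -0.5, 0.3, 0, 85], [0, 0, 5, 0, 0, 0, 85], [0, 0, 15, 0, 0, 0, 85], [0, 0, 15, 0, 0, 0, 85], [0, 0, 0, 0, 0, 0, 85]]]'

```text
clock: 17.3
eef_pos: [0.4641, -0.1937, 0.23]
tool_rot: [0.973, 0.231, 0.001, 0.001]
ft_force: [0.8, -0.2, 0.3]
grip_width: 0.0851
```

```bash
python3 -c "
from h import *
plan((.4634,-.1928,.168),26.8)"
```

```text
pos [ 0.4641 -0.1937  0.23  ] yaw 26.69 d [ -0.7   0.9 -62. ] rv [ 0.1 -0.1 -0.1] N 2 F [ 0.8 -0.2  0.3] w 85.1
[-0.2, -0.6, 31.0] [0.06, -0.04, -0.05]
[-0.1, -0.6, 31.0] [0.06, -0.04, -0.05]
```

>>> jog_arm --deltas '[[[-1, -1, 15, 0, 0, 0, 85], [-1, 0, 15, 0, 0, 0, 85], [-1, 0, 15, 0, 0, 0, 85], [0, 0, 10, 0, 0, 0, 85], [0, 0, 0, 0, 0, 0, 85]]]'

```text
clock: 17.8
eef_pos: [0.4628, -0.1949, 0.176]
tool_rot: [0.973, 0.231, 0.003, 0.002]
ft_force: [-0.2, 0.7, -0.0]
grip_width: 0.0849
```

```bash
python3 -c "
from h import *
plan((.4634,-.1928,.168),26.8)"
```

```text
pos [ 0.4628 -0.1949  0.176 ] yaw 26.7 d [ 0.6  2.1 -8. ] rv [ 0.3 -0.3 -0.1] N 1 F [-0.2  0.7 -0. ] w 84.9
[1.5, -1.6, 8.0] [0.33, -0.25, -0.1]
```

>>> jog_arm --deltas '[[[1, -1.6, 5, 0.3, -0.3, -0.1, 85], [0, 0, 3, 0, 0, 0, 85], [0, 0, 0, 0, 0, 0, 85]]]'

```text
clock: 18.1
eef_pos: [0.4643, -0.1933, 0.1693]
tool_rot: [0.973, 0.232, 0.001, 0.001]
ft_force: [-0.5, -0.0, 0.6]
grip_width: 0.0848
```

```bash
python3 -c "
from h import *
plan((.4634,-.1928,.168),26.8)"
```

```text
pos [ 0.4643 -0.1933  0.1693] yaw 26.81 d [-0.9  0.5 -1.3] rv [ 0.1 -0.   0. ] N 1 F [-0.5 -0.   0.6] w 84.8
[-0.6, -0.9, 1.3] [0.13, -0.04, 0.01]
```

>>> jog_arm --deltas '[[[0, -0.8, 0.5, 0, 0, 0, 75], [0, 0, 0, 0, 0, 0, 66], [0, 0, 0, 0, 0, 0, 60], [0, 0, 0, 0, 0, 0, 55], [0, 0, 0, 0, 0, 0, 50]]]'

```text
clock: 18.6
eef_pos: [0.4647, -0.1928, 0.1699]
tool_rot: [0.973, 0.232, 0.002, 0.002]
ft_force: [0.4, -0.3, 0.1]
grip_width: 0.0614
```

>>> jog_arm --deltas '[[[0, 0, 0, 0, 0, 0, 50], [0, 0, -1.5, 0, 0, 0, 50], [0, 0, -1.5, 0, 0, 0, 50], [0, 0, 0, 0, 0, 0, 50]]]'

```text
clock: 19.0
eef_pos: [0.4625, -0.1919, 0.1705]
tool_rot: [0.973, 0.232, -0.001, -0.0]
ft_force: [-0.5, 0.7, -5.6]
grip_width: 0.0613
```

```bash
python3 -c "
from h import *
plan((.458,-.1955,.17),26.8)"
```

```text
pos [ 0.4625 -0.1919  0.1705] yaw 26.81 d [-4.5 -3.6 -0.5] rv [-0.1  0.1  0. ] N 1 F [-0.5  0.7 -5.6] w 61.3
[-5.6, 1.2, 0.5] [-0.05, 0.12, 0.01]
```

>>> jog_arm --deltas '[[[-2, 0.5, 0, 0, 0, 0, 50], [0, 0.5, 0, 0, 0, 0, 50], [-2, 0, 0, 0, 0, 0, 50], [0, 0, 0, 0, 0, 0, 50]]]'

```text
clock: 19.4
eef_pos: [0.4595, -0.194, 0.1702]
tool_rot: [0.973, 0.232, -0.001, -0.001]
ft_force: [0.9, 1.1, -5.3]
grip_width: 0.0611
```

>>> jog_arm --deltas '[[[-1.5, 0, 0, 0, 0, 0, 50], [0, 0, 0, 0, 0, 0, 50], [-1.5, 0, 0, 0, 0, 0, 50], [0, 0, 0, 0, 0, 0, 50]]]'

```text
clock: 19.8
eef_pos: [0.4594, -0.194, 0.1705]
tool_rot: [0.973, 0.233, 0.003, -0.002]
ft_force: [1.6, 1.3, -5.1]
grip_width: 0.0613
```

```bash
python3 -c "
from h import *
plan((.458,-.1955,.17),26.8)"
```

```text
pos [ 0.4594 -0.194   0.1705] yaw 26.9 d [-1.4 -1.5 -0.5] rv [-0.2 -0.4  0.1] N 1 F [ 1.6  1.3 -5.1] w 61.3
[-1.9, 0.7, 0.5] [-0.16, -0.36, 0.1]
```

Same stall signature as before, so the back is at the plate. Levelling and lowering.

>>> jog_arm --deltas '[[[-0.5, 0.5, 1, -0.2, -0.4, 0, 50], [0, 0, 1.2, 0, 0, 0, 50], [0, 0, 1, 0, 0, 0, 50], [-0.5, 0, 1, 0, 0, 0, 50], [0, 0, 0, 0, 0, 0, 50]]]'

```text
clock: 20.3
eef_pos: [0.4596, -0.1943, 0.1699]
tool_rot: [0.973, 0.233, 0.002, 0.001]
ft_force: [1.7, 2.6, -3.4]
grip_width: 0.0614
```

```bash
python3 -c "
from h import *
plan((.458,-.1955,.166),26.8)"
```

```text
pos [ 0.4596 -0.1943  0.1699] yaw 26.92 d [-1.6 -1.2 -3.9] rv [ 0.2 -0.2  0.1] N 1 F [ 1.7  2.6 -3.4] w 61.4
[-2.0, 0.3, 3.9] [0.16, -0.17, 0.12]
```

>>> jog_arm --deltas '[[[0, 0, 1, 0, -0.2, 0, 50], [0, 0, 0, 0, 0, 0, 50], [0, 0, 0, 0, 0, 0, 63], [0, 0, 0, 0, 0, 0, 70], [0, 0, 0, 0, 0, 0, 85]]]'

```text
clock: 20.8
eef_pos: [0.459, -0.1967, 0.1693]
tool_rot: [0.973, 0.232, -0.001, 0.004]
ft_force: [0.0, 0.7, -0.8]
grip_width: 0.0821
```

>>> jog_arm --deltas '[[[0, 0, 0, 0, 0, 0, 85], [0, 0, -10, 0, 0, 0, 85], [0, 0, -20, 0, 0, 0, 85], [0, 0, -30, 0, 0, 0, 85], [0, 0, -20, 0, 0, 0, 40]]]'

```text
clock: 21.3
eef_pos: [0.4566, -0.1963, 0.2499]
tool_rot: [0.973, 0.232, -0.005, 0.003]
ft_force: [-0.0, -0.3, 0.8]
grip_width: 0.0727
```

>>> jog_arm --deltas '[[[11, 0, -10, 0, 0, 0, 0], [11, 0, 0, 0, 0, 0, 0], [10, 0, 0, 0, 0, 0, 0], [0, 0, 0, 0, 0, 0, 0], [0, 0, 0, 0, 0, 0, 0]]]'

```text
clock: 21.8
eef_pos: [0.4882, -0.182, 0.2645]
tool_rot: [0.973, 0.232, -0.002, 0.005]
ft_force: [-0.3, -0.0, 0.4]
grip_width: -0.0
```

Run:
```python
from h import *
plan((.4868,-.1817,.235),26.8)
a=save('side','s7.png')
ms=masks_of('laser','side');M=min(ms,key=lambda m:np.hypot(*(np.array(m['at'])-(373,163))))['pixels'].astype(np.float32)
ys,xs=np.where(M);print(M.sum(),xs.min(),xs.max(),ys.min(),ys.max())
parts=LAS+[box(-.016,.012,.034,.092,.102),box(-.016,-.006,.026,.092,.112)]
c,s=np.cos(.468),np.sin(.468)
def cost(v): return np.abs(sil('side',[.458+c*v[0]-s*v[1],-.1955+s*v[0]+c*v[1],.1158,.468+v[2]],parts)-M).sum()
r=minimize(cost,np.zeros(3),method='Nelder-Mead',options=dict(initial_simplex=np.vstack([np.zeros(3),np.diag([.008,.006,.06])])));print(r.x,r.fun)
b=cv2.imread('pics/s5.png');k=lambda i:cv2.resize(i[130:190,345:405],None,fx=6.5,fy=6.5,interpolation=cv2.INTER_CUBIC)
cv2.imwrite('pics/c7.png',np.hstack([k(b),k(a[:,:,::-1])]))
```

```text
pos [ 0.4882 -0.182   0.2645] yaw 26.8 d [ -1.4   0.3 -29.5] rv [ 0.5  0.4 -0. ] N 1 F [-0.3 -0.   0.4] w -0.0
[-0.9, -1.2, 29.5] [0.52, 0.41, -0.0]
1552.0 355 396 140 183
[ 0.00395838  0.00243869 -0.01971547] 74.875
```

View pics/c7.png

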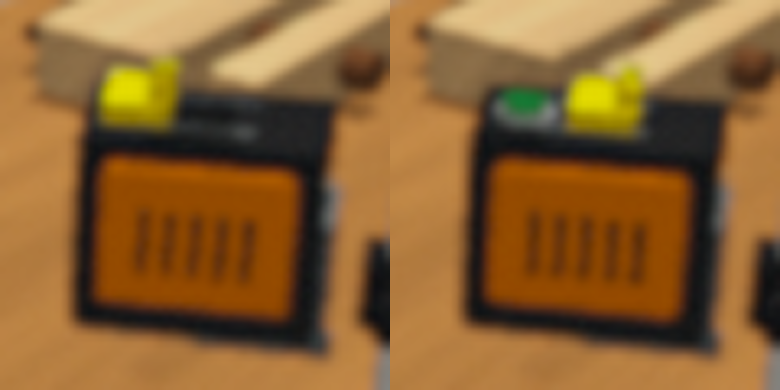

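The right picture (now) matches the left one (first placing) to under a pixel, with the orange side and vents in the same place. The laser is seated again, with the green button uncovered at crop (525,100) and the tab back. I'll check the tab travel by number and lower over the button.

Run:
```python
from h import *
u=np.array([np.cos(.467),np.sin(.467),0])
for f in('s5','s7'):
    im=cv2.imread(f'pics/{f}.png');h=cv2.cvtColor(im,cv2.COLOR_BGR2HSV)
    for nm,lo,hi in(('tab',(24,180,110),(34,255,255)),('button',(45,120,60),(85,255,255))):
        m=cv2.inRange(h,lo,hi);m[:135]=0;m[160:]=0;m[:,:350]=0;m[:,400:]=0
        ys,xs=np.where(m>0)
        if len(xs): P=atz('side',(xs.mean(),ys.mean()),.2178 if nm=='tab' else .2133);d=P-[.4584,-.196,0];print(f,nm,len(xs),'x_laser',(d@u*1000).round(1),'y',(d@[-u[1],u[0],0]*1000).round(1), xs.min(),xs.max())
```

```text
s5 tab 95 x_laser 31.6 y 12.7 360 372
s7 tab 92 x_laser -0.7 y 15.3 372 383
s7 button 15 x_laser 34.0 y 7.9 363 368
```

>>> jog_arm --deltas '[[[-1, -1.2, 8, 0.5, 0.4, 0, 0], [0, 0, 8, 0, 0, 0, 0], [0, 0, 10, 0, 0, 0, 0], [0, 0, 0, 0, 0, 0, 0]]]'

```text
clock: 22.3
eef_pos: [0.4844, -0.1817, 0.2345]
tool_rot: [0.973, 0.231, -0.002, -0.001]
ft_force: [-0.4, -0.1, -0.5]
grip_width: -0.0001
```

```bash
python3 -c "
from h import *
plan((.4868,-.1817,.2135),26.8)"
```

```text
pos [ 0.4844 -0.1817  0.2345] yaw 26.71 d [  2.4   0.  -21. ] rv [-0.2  0.1 -0.1] N 1 F [-0.4 -0.1 -0.5] w -0.1
[2.2, 1.1, 21.0] [-0.18, 0.14, -0.09]
```

Tab-to-button spacing is 34.7 mm against 34 mm when fully open, so the tab is fully back. Pressing now.

>>> jog_arm --deltas '[[[2, 1, 8, 0, 0, 0, 0], [0, 0, 7, 0, 0, 0, 0], [0, 0, 4, 0, 0, 0, 0], [0, 0, 0, 0, 0, 0, 0]]]'

```text
clock: 22.7
eef_pos: [0.4864, -0.1817, 0.2131]
tool_rot: [0.973, 0.231, -0.002, -0.002]
ft_force: [-0.7, -0.0, 0.5]
grip_width: 0.0001
```

>>> jog_arm --deltas '[[[0, 0, 4, 0, 0, 0, 0], [0, 0, 4, 0, 0, 0, 0], [0, 0, 4, 0, 0, 0, 0]]]'

```text
clock: 23.0
eef_pos: [0.4878, -0.1825, 0.2084]
tool_rot: [0.973, 0.231, 0.002, 0.001]
ft_force: [-8.2, 2.7, 25.5]
grip_width: 0.0
```

```bash
python3 -c "
from h import *
plan((.4868,-.1817,.2135),26.8)"
```

```text
pos [ 0.4878 -0.1825  0.2084] yaw 26.69 d [-1.   0.8  5.1] rv [ 0.2 -0.2 -0.1] N 1 F [-8.2  2.7 25.5] w 0.0
[-0.6, -1.1, -5.1] [0.19, -0.15, -0.11]
```

25 N at 0.2084 means the button is fully down. Lifting off and backing well away for the final check.

>>> jog_arm --deltas '[[[0, 0, -4, 0, 0, 0, 0], [0, 0, -10, 0, 0, 0, 0], [0, 0, -30, 0, 0, 0, 0], [0, 0, -40, 0, 0, 0, 0], [0, 0, -20, 0, 0, 0, 0]]]'

```text
clock: 23.5
eef_pos: [0.4858, -0.1816, 0.3156]
tool_rot: [0.973, 0.231, 0.0, 0.0]
ft_force: [0.9, -0.6, 0.8]
grip_width: -0.0002
```

>>> jog_arm --deltas '[[[20, -40, 0, 0, 0, 0, 0], [20, -45, 0, 0, 0, 0, 0], [20, -45, 0, 0, 0, 0, 0], [20, -45, 0, 0, 0, 0, 0], [20, -30, 0, 0, 0, 0, 0]]]'

```text
clock: 24.0
eef_pos: [0.4874, 0.0475, 0.3205]
tool_rot: [0.974, 0.224, 0.006, 0.003]
ft_force: [0.4, -0.6, 0.1]
grip_width: -0.0001
```

Run:
```python
from h import *
print(get_obs()['eef_pos'])
save('side','s8.png');save('top','t8.png')
from workcell import masks_of
c,s=np.cos(.468),np.sin(.468)
parts=LAS+[box(-.016,.012,.034,.092,.102),box(-.016,-.006,.026,.092,.112)]
Ms={}
for n,near in(('side',(373,163)),('top',(396,203))):
    ms=masks_of('laser',n);m=min(ms,key=lambda m:np.hypot(*(np.array(m['at'])-near)));Ms[n]=m['pixels'].astype(np.float32)
    ys,xs=np.where(m['pixels']);print(n,m['conf'],np.round(m['at']),len(xs),xs.min(),xs.max(),ys.min(),ys.max())
def cost(v,ns): return sum(np.abs(sil(n,[.458+c*v[0]-s*v[1],-.1955+s*v[0]+c*v[1],.1158,.468+v[2]],parts)-Ms[n]).sum() for n in ns)
for ns in(['side'],['top'],['top','side']):
    r=minimize(cost,np.zeros(3),args=(ns,),method='Nelder-Mead',options=dict(initial_simplex=np.vstack([np.zeros(3),np.diag([.008,.006,.06])])));print(ns,r.x.round(4),r.fun)
a,b=cv2.imread('pics/s7.png')[135:190,350:400],cv2.imread('pics/s8.png')[135:190,350:400]
print('shift s7->s8 px',cv2.phaseCorrelate(*[cv2.cvtColor(i,cv2.COLOR_BGR2GRAY).astype(np.float32) for i in(a,b)]))
for t in('jar','glue','tin','tape'): print(t,[np.round(m['at']).tolist() for m in masks_of(t,'side') if m['conf']>.6],[np.round(m['at']).tolist() for m in masks_of(t,'top') if m['conf']>.6])
im=cv2.imread('pics/s8.png');h=cv2.cvtColor(im,cv2.COLOR_BGR2HSV)
m=cv2.inRange(h,(45,120,60),(85,255,255))[135:160,350:400];print('green px',(m>0).sum())
```

```text
[0.48744785 0.04750266 0.32049361]
side 0.91 [373. 162.] 1534 356 396 140 183
top 0.64 [401. 207.] 1807 376 429 179 234
['side'] [0.0037 0.0048 0.0291] 79.0
['top'] [0.0027 0.0018 0.005 ] 65.4375
['top', 'side'] [ 0.0034  0.0019 -0.0028] 175.1875
shift s7->s8 px ((-0.052776564585347074, 0.018406682269059615), 0.9553026628494262)
jar [] [[168.0, 229.0]]
glue [[185.0, 262.0]] []
tin [[328.0, 202.0]] [[363.0, 169.0]]
tape [[297.0, 267.0]] []
green px 22
```

Run:
```python
from h import *
g=lambda f,r:cv2.cvtColor(cv2.imread(f'pics/{f}.png'),cv2.COLOR_BGR2GRAY)[r[1]:r[3],r[0]:r[2]].astype(np.float32)
w=(350,166,400,190)
for f in('s4','s5','s6','s7'):
    print(f,'-> s8',np.round(cv2.phaseCorrelate(g(f,w),g('s8',w))[0],2),np.abs(g(f,w)-g('s8',w)).mean().round(1))
    # template match of the orange lower part
    t=g('s8',(358,166,390,184)).astype(np.uint8);S=g(f,(350,160,398,190)).astype(np.uint8)
    k=8;R_=cv2.matchTemplate(cv2.resize(S,None,fx=k,fy=k,interpolation=cv2.INTER_CUBIC),cv2.resize(t,None,fx=k,fy=k,interpolation=cv2.INTER_CUBIC),cv2.TM_CCOEFF_NORMED);_,v,_,l=cv2.minMaxLoc(R_);print('  template',l[0]/k-8,l[1]/k-6,round(v,3))
for f0,f1,rs in(('side0','s8',dict(jar=(218,278,265,340),glue=(165,220,207,298),tape=(285,243,312,288),tin=(316,184,345,217))),('top0','t8',dict(jar=(158,208,200,242),glue=(150,136,196,170),tape=(240,203,270,236),tin=(345,151,380,187)))):
    for n,r in rs.items(): print(f1,n,'diff',np.abs(g(f0,r)-g(f1,r)).mean().round(1),np.round(cv2.phaseCorrelate(g(f0,r),g(f1,r))[0],2))
```

```text
s4 -> s8 [-0.11  0.08] 3.0
  template 0.125 -0.125 0.995
s5 -> s8 [0.3  0.04] 2.9
  template -0.125 -0.125 0.996
s6 -> s8 [1.08 0.24] 9.9
  template -1.75 -0.25 0.994
s7 -> s8 [-0.1   0.05] 2.4
  template 0.0 0.0 0.998
s8 jar diff 15.4 [-0.11  0.18]
s8 glue diff 4.0 [0.49 0.  ]
s8 tape diff 12.8 [0.55 0.12]
s8 tin diff 3.5 [-0.03 -0.05]
t8 jar diff 49.0 [ 0.07 -0.05]
t8 glue diff 58.6 [-1.47 -1.67]
t8 tape diff 70.0 [-14.93 -14.92]
t8 tin diff 23.0 [0.04 0.06]
```

The laser is within 0.2 px of where it was while pressed against the plate. The bystanders show no shift in the side view (the top view is hidden by the arm), and the arm is clear. Handing in.

```bash
python3 -c "
from h import *
print(job_done())"
```

```text
the job is handed in; nothing more can be done
None
```

I handed the job in at about 24 s on the robot clock. The orange laser stands on the bracket shelf against the back plate, window facing away from the pole. The lock tab is back, and the button was pressed and released.

**One mishap:** my over-push on the tab ridge kicked the laser's base several millimetres off the plate (the mask fit read about 8 mm, including some bias). I regrasped it, seated it against the plate again and let go, then pressed the button. So the tab had already been slid back before this second placing.

**Last checks:**
- **Seating:** the laser is within 0.2 px (about 0.3 mm) of where it was while held against the plate.
- **Tab:** tab-to-button spacing measured 34.7 mm, against 34 mm when fully open.
- **Button:** pressed with about 25 N to a fingertip height of 0.2084 m, which is past its full travel. Afterwards the fingers were clear. I did not measure the button's height to confirm it came back up.
- **Bystanders:** the jar, glue, tin and tape show no real shift in the side view (0.6 px or less). In the top view the arm hid all but the tin, so those could not be compared.

**Disagreements:**
- The final mask fits put the laser 2–4 mm forward and 2–5 mm sideways of the bracket estimate. Contact force and image matching put it at the plate, and the gripper position put it centred to about 1 mm. I trusted the latter and took the fits as mask and calibration bias.
- The button's colour blob also read 8 mm to one side in the side view, which I put down to camera error.

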